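Open the child-locked bedside medicine cupboard

TASK

Pull the medicine cupboard's door by its knob until the child-safety latch is about to stop it, let go, then reach down with the closed fingers through the gap behind the top of the door, press the sprung hook down and, keeping it down, draw the door out past the catch and swing it wide open (well past 60 degrees), and leave it standing so. The hook is plastic: press it gently, feel for it rather than ramming it against its stop, and never wrench the door against the catch. Leave the other things on and around the cupboard where they are.

Things in the scene. Friction and masses are not known exactly. Their poses are not given: they have to be found in the camera images.
- cabinet: White medicine cupboard fixed to the table: 200 mm deep (x), 240 wide (y), 200 high, with one dark wooden door on its front (-x). Origin: centre of its underside. Front plane: x = -100 mm. Its flat top ends at the front plane: with the door ajar one reaches straight down between the door's inner face and the front plane.
- door (a joint): Door angle, rad: 0 shut, up to 1.7; vertical hinge at the left (+y) front edge, the free (-y) edge comes out to -x. Door 240 mm wide, 12 thick, top edge level with the cupboard's top. It stands where it is left (0.5 N at the knob moves it); starts shut or nearly so. The latch stops it at about 0.21, where the gap at the latch is about 40 mm.
- hinge (a point): Point on the hinge axis, 200 mm above the table, in the plane of the door's inner face (the front plane when shut). Turns with the door: -y runs along the door to its free edge, +x from its inner face into the cupboard.
- knob (a point): Centre of the head of the round brass knob on the door's outer face: head 28 mm across, 16 mm long, 35 mm out from the outer face (47 mm from the inner), 190 mm from the hinge axis, 165 mm above the table. Axes as hinge. Free above and on both sides along the door.
- latch: White plastic latch on the door's inner face. Origin: on that face, 190 mm from the hinge axis, 200 mm above the table; axes as hinge. A sprung hook: an arm in +x to an upright barb 46 to 53 mm from the face. On the arm is a flat press pad, 26 x 28 mm, 7 to 33 mm from the face; its top is 12 to 38 mm below the origin, different each time, in no reading: feel for it.
- latch_arm (a point): Point above the pad's middle, at the height of the door's top, 20 mm in +x from the latch's origin; turns with the door. The hook and its pad slide straight down under a push: give at 3 N, add 0.6 N per mm, clear the catch from 7 mm (7.5 N), hard stop at 10 mm (9 N), spring back when let go. Over 15 N from the fingers breaks it.
- catch: White plastic catch under the cupboard top's front edge. Origin: in the front plane, 200 mm up, 70 mm to -y of the cupboard's middle. Its lip (0 to 5 mm behind that plane, 44 wide) stops the barb, which stands 7 mm above the lip's lower edge, when the door is pulled; the pressed hook passes under, wholly past at 0.30 rad. Over 25 N pull, or 20 N from the fingers, breaks it.
- mug: white ceramic mug, 80 mm high, 72 mm across, standing on the rear of the cupboard's top; origin: centre of its underside. Not part of the job.
- remote: white remote control, 140 x 45 x 20 mm, lying on the rear of the cupboard's top; origin: centre of its underside. Not part of the job.
- bottle: closed green glass water bottle, 64 mm across and 190 mm high, standing beside the cupboard on its -y side; origin: centre of its underside. Not part of the job.
- tissues: grey tissue box, 120 x 120 x 90 mm, beside the cupboard on its +y side; origin: centre of its underside. Not part of the job.
- clock: white bedside clock, 45 x 100 x 75 mm, on the table to the robot's left; origin: centre of its underside. Not part of the job.
- book: blue book, 130 x 190 x 26 mm, lying on the table to the robot's right; origin: centre of its underside. Not part of the job.
- case: brown spectacle case, 160 x 60 x 35 mm, lying on the table to the robot's right, near the robot; origin: centre of its underside. Not part of the job.

How it is judged (in metres and radians):
On the way, in this order (a step that is already met when the one before it is completed fails the run):
1. the door is drawn out to a gap behind its top (value of joint door above 0.15 rad), for 0.2 s.
2. the fingers press the hook down in the gap, the door still held by the latch (contact force between the fingers and latch above 4 N and value of joint door below 0.26 rad), for 0.1 s.
3. the door is past the catch (value of joint door above 0.35 rad), for 0.1 s.
At the end, for the whole second after the job is handed in: The door stands still, open by at least 1.05 rad (60 degrees) (value of joint door above 1.05 rad and velocity of joint door between -0.05 and 0.05 rad/s); the robot touches nothing.
It fails at once if the fingers press or push the latch with more than 15 N (contact force between the fingers and latch above 15 N).
It fails at once if the hook is wrenched against the catch with more than 25 N (contact force between latch and catch above 25 N).
It fails at once if the fingers force the catch with more than 20 N (contact force between the fingers and catch above 20 N).
It fails at once if a bystander is moved by more than 30 mm (distance of any of mug, remote, bottle, tissues, clock, book, case from where it was at the start of the episode above 0.03 m).
It also fails if it takes over 61 s, if anything falls off the work surface, if the arm or the gripper's body presses on something with over 40 N, if the wrist force passes 120 N, or if a joint passes its speed limit or range.

ROBOT

A 6-joint arm with a two-finger parallel gripper is mounted at the origin on the work surface. World frame = base frame: x ahead of the robot, y to its left, z up, the work surface at z = 0. Lengths are in mm, angles in degrees, forces in N, time in s.
With the tool pointing down it reaches from about 350 to 850 mm from the base axis. Payload 8.1 kg.
Tool frame: the origin (TCP) lies midway between the tips of the shut fingers; the grasp point (between the pads) lies 19 mm behind it (r.pinch_z is the distance from the TCP to the grasp point, in mm); z points along the fingers, y is the line along which they close (so a half turn about z gives the same grasp; the last joint's range is limited). The gripper opens to 85 mm and grips with 20 to 120 N. Pads are 22 mm wide; open, the fingers measure 114 mm over their backs; the gripper's body (76 mm by 85 mm) begins 54 mm behind the grasp point. The pads swing forward as they close: fully open they stand 13 mm farther back than shut.
Start: joints at [-80.065, 7.471, 85.268, -0, 87.261, -4.893], TCP at [153.573, -580.018, 201.392] pointing down, gripper open.
Joint ranges: [-169.43, 169.43], [-51.17, 129.36], [1.28, 143.12], [-76.62, 256.62], [0, 156.53], [-152.29, 152.29]. Speed limits (degrees/s): [136.94, 136.94, 159.86, 180, 180, 180].

INTERFACE

Orientations are given as [roll, pitch, yaw] about the fixed x, y, z axes, in that order (R = Rz(yaw) Ry(pitch) Rx(roll)).
In Python, from bench import sensors, optics, job, r gives the robot as it stands.
- The arm moves only by the tool play_rows, never from a script. Its argument "motion" is a list that holds one entry, the list of rows, each a list of 6 numbers: the shift along the tool's x, y, z in cm, then the turn, a rotation vector about the tool's x, y, z in degrees. In form: [[[x, y, z, ax, ay, az], ...]]. A call has 1 to 5 rows; each row is the pose to reach, as a shift and turn from the pose commanded when the call began, along the tool's axes at that moment; what a row does not reach only later rows make up. A row lasts 1/10 s, in which the tool goes at most 50 mm and 8.59 degrees, less where a joint would pass 70% of its speed; a pose out of reach is approached as far as the arm can. A call with a gripper value outside its range is refused whole. "jaw" is the opening, from 0 (shut) to 1 (fully open), set as the call begins (left out, the last holds). The fingers move at their own pace and stop on an object; "squeeze" is the grip in N (left out, the last holds). Time passes only in rows, so rows that repeat a pose let the fingers close. It gives the time, the measured TCP pose, the force, the opening and the grip force at its end, in the units of the state.
- sensors.sense(): the state, without advancing time (a new reading comes with each control period).
- optics.snapshot(name): name is "scene" or "side" or "wrist"; returns a dict with "pixels" (420x560x3 uint8, red, green, blue), "mtx" (3x3 intrinsics, pixels), "R" (3x3) and "t" (3): a world point X has camera coordinates R X + t; the wrist camera has in their place "T_tool_cam" (4x4, takes a point from camera to tool coordinates, whose origin is the TCP and whose axes are the flange's). Camera axes: x right, y down, z forward; pixel columns grow to the right and rows downward; lengths in mm; the calibration is good to about 2 mm. A picture is of the moment at which its call begins: read the wrist's pose just before it. There is no depth.
- job.hand_in(): hands the job in; it is judged then, once.
The state is a dict: "time": time; "joint_pos": joint angles; "qd": joint speeds; "joint_efforts": joint torques, N m; "tool_pos": TCP position; "tcp_rot": TCP orientation; "ft_force": force on the tool from outside, world axes, zero at the start; "wrist_torque": the same for the moment, N m; "finger_gap": finger opening in mm; "grip_force": force on a finger pad.
Only numpy, scipy, OpenCV 4.12 (cv2) and the standard library are available. Lean on these libraries where they do the work, as an engineer would, in place of code of your own. Each camera call takes 0.05 s, during which the arm holds its last target. There are 200 camera calls.

## Working session

There is one attempt and no reset: what is moved stays moved. The work goes in short steps, Python scripts to look and compute and a tool call to move; the robot and the scene stay as the last step left them, time stands still between calls to the robot, and variables do not carry over. Pictures are saved under pics/ and viewed, at most 10 in all, crops included, and the job is handed in when it is done.

Besides the shell and the picture viewer there is one more tool, called after "Call:" as a command line: name --argument value ..., lists and objects as JSON in quotes. play_rows: Moves the arm, as the interface text tells. Its arguments: {"type":"object","properties":{"motion":{"type":"array","items":{"type":"array","items":{"type":"array","items":{"type":"number"}}}},"jaw":{"type":"number"},"squeeze":{"type":"number"}},"required":["motion"]}

```bash
mkdir -p pics; ls
cat > h.py <<'E'
import numpy as np, cv2
from bench import sensors, optics, job, r
def snap(n,f):
    s=optics.snapshot(n); cv2.imwrite('pics/'+f,cv2.cvtColor(np.array(s['pixels'],np.uint8),cv2.COLOR_RGB2BGR)); return s
def ray(s,u,v):
    K,R,t=[np.array(s[k],float) for k in('mtx','R','t')]
    d=R.T@np.linalg.solve(K,[u,v,1.]); return -R.T@t,d
def onz(s,u,v,z):
    o,d=ray(s,u,v); return o+d*(z-o[2])/d[2]
E
python3 - <<'E'
from h import *
import pickle
for n in('scene','side'):
    s=snap(n,n+'1.png'); pickle.dump(s,open(n+'.pkl','wb')); print(n,ray(s,280,210))
print(sensors.sense())
a=cv2.imread('pics/scene1.png');b=cv2.imread('pics/side1.png')
E
```

```text
pics
scene (array([1523.08814151,  550.51450008,  950.85121831]), array([-0.71841604, -0.38595296, -0.57936506]))
side (array([-144.13712582,  668.36324912, 1001.83992352]), array([ 0.50035623, -0.55150786, -0.66766368]))
{'time': 0.1, 'joint_pos': array([-8.00655461e+01,  7.51203673e+00,  8.53224702e+01,  9.18278575e-04,
        8.72614303e+01, -4.89234780e+00]), 'qd': array([-0.01543272, -0.10101178, -0.08554124,  0.00492027,  0.03597416,
        0.00934785]), 'joint_efforts': array([ 9.85862862e-04, -5.70952427e+01, -5.01940799e+01, -1.29947944e-04,
        8.08407407e-03,  8.25536802e-06]), 'tool_pos': array([ 153.48039372, -579.48013895,  200.44173772]), 'tcp_rot': array([-1.79904491e+02, -9.09570501e-03,  1.48267495e+01]), 'ft_force': array([ 0.28885634, -0.5866621 , -0.14733275]), 'wrist_torque': array([ 0.00945079, -0.04540756, -0.0036237 ]), 'grip_force': 0.0, 'finger_gap': 85.14133618687548}
```

View pics/scene1.png

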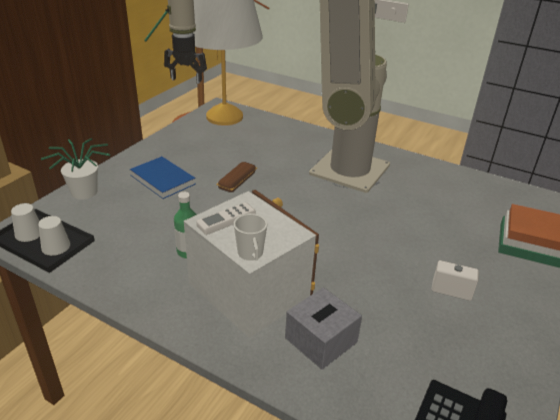

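View pics/side1.png

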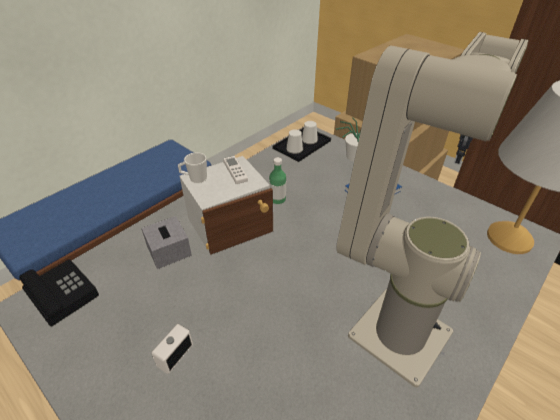

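The scene view shows the cupboard top (corners about (186,228), (258,192), (317,235), (252,265)). The side view shows the dark door's front with the knob near (264,207). I'll enlarge both for exact corners.

Run:
```python
import cv2,numpy as np
a=cv2.imread('pics/scene1.png')[180:280,175:330];b=cv2.imread('pics/side1.png')[150:260,170:290]
a=cv2.resize(a,None,fx=4.5,fy=4.5,interpolation=2)[:, :400*2]; b=cv2.resize(b,None,fx=5,fy=5,interpolation=2)
cv2.imwrite('pics/b.png',b)
```

```text
(no output)
```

View pics/b.png

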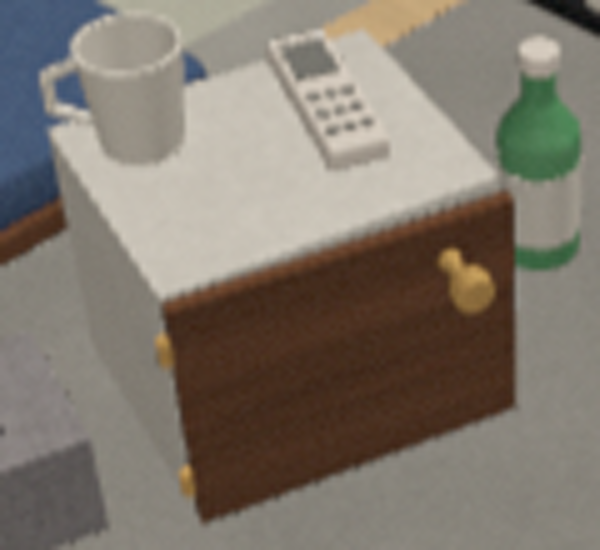

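Run:
```python
from h import *
import pickle
S=pickle.load(open('side.pkl','rb'));C=pickle.load(open('scene.pkl','rb'))
for n,p in dict(hingecab=(202.6,209),doorL=(203.6,212),doorR=(272.4,189.4),cabR=(271,187),backL=(180.4,176),backR=(246,157)).items(): print(n,onz(S,*p,200))
print('knob',onz(S,264.4,207.6,165))
for p in ((186,228),(258,192),(317,235),(252,265)): print(p,onz(C,*p,200))
# refine: brown and brass masks
im=np.array(S['pixels'],np.uint8);hsv=cv2.cvtColor(im,cv2.COLOR_RGB2HSV)
m=((hsv[...,0]<14)&(hsv[...,1]>110)&(hsv[...,2]<120)).astype(np.uint8); m[:150]=0;m[270:]=0;m[:,:190]=0;m[:,290:]=0
c=max(cv2.findContours(m,0,2)[0],key=cv2.contourArea);print(cv2.approxPolyDP(c,3,True)[:,0])
g=((hsv[...,0]>14)&(hsv[...,0]<26)&(hsv[...,1]>110)&(hsv[...,2]>100)).astype(np.uint8)
for c in cv2.findContours(g[190:225,240:285],0,2)[0]: print('brass',cv2.boundingRect(c),cv2.minEnclosingCircle(c))
im=np.array(C['pixels'],np.uint8)
cv2.imwrite('pics/c.png',cv2.cvtColor(cv2.resize(im[180:280,175:330],None,fx=5,fy=5,interpolation=2),4))
print(S['mtx'])
```

```text
hingecab [635.24132342 163.99869603 200.        ]
doorL [622.21233101 170.70269532 200.        ]
doorR [543.14135082 -51.68443057 200.        ]
cabR [555.16564572 -57.73607482 200.        ]
backL [822.95242116 107.55181351 200.        ]
backR [ 741.99365834 -123.23233339  200.        ]
knob [527.94330648   2.67885004 165.        ]
(186, 228) [773.10763251 -97.14551098 200.        ]
(258, 192) [553.64771211 -36.69384555 200.        ]
(317, 235) [631.76112849 171.14886518 200.        ]
(252, 265) [799.81276089 100.63562557 200.        ]
[[271 189]
 [203 211]
 [211 253]
 [272 230]]
brass (18, 9, 11, 14) ((22.080644607543945, 15.661290168762207), 6.97877311706543)
[[390.27092165   0.         282.49299354]
 [  0.         390.27092165 203.81365159]
 [  0.           0.           1.        ]]
```

View pics/c.png

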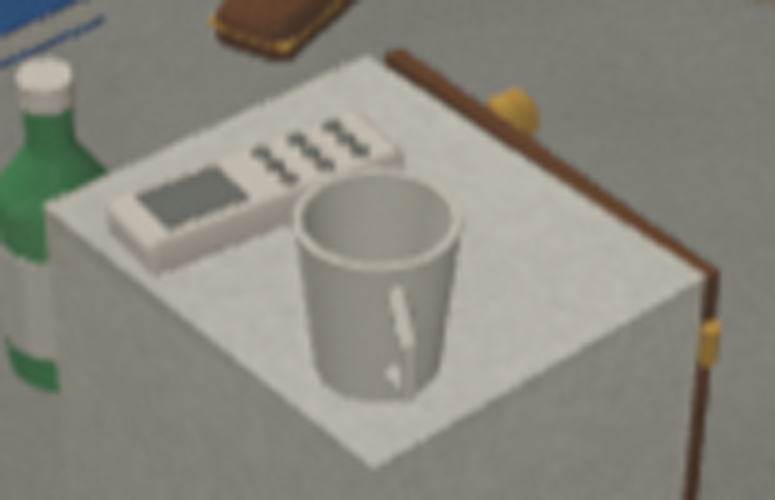

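Run:
```python
from h import *
import pickle
S=pickle.load(open('side.pkl','rb'));C=pickle.load(open('scene.pkl','rb'))
P=[onz(C,x/5+175,y/5+180,200) for x,y in((370,58),(703,278),(375,468),(48,205),(395,55),(388,49),(718,270))]
for n,p in zip(('FR','FL','BL','BR','doorRin','doorRout?','doorLout'),P): print(n,p.round(1))
Q=[onz(S,170+x/5,150+y/5,200) for x,y in((163,295),(52,130),(370,32),(500,186))]
for n,p in zip(('FL','BL','BR','FR'),Q): print('side',n,p.round(1))
print('ctr',np.mean(P[:4],0),np.mean(Q,0))
for f in(lambda a,b:a-b,):
  for X in (P[:4],[Q[3],Q[0],Q[1],Q[2]]):
    X=np.array(X); yv=X[1]-X[0]+X[2]-X[3]; xv=X[3]-X[0]+X[2]-X[1]
    print(np.degrees(np.arctan2(yv[1],yv[0]))-90,np.degrees(np.arctan2(xv[1],xv[0])),np.linalg.norm(yv)/2,np.linalg.norm(xv)/2)
# knob by two rays
(o1,d1),(o2,d2)=ray(S,264.4,207.6),ray(C,175+517/5,180+110/5)
A=np.stack([d1,-d2],1); k=np.linalg.lstsq(A,o2-o1,rcond=None)[0]; print('knob',o1+d1*k[0],o2+d2*k[1])
```

```text
FR [564.7 -57.  200. ]
FL [635.5 169.4 200. ]
BL [824.9 111.5 200. ]
BR [ 753.4 -116.7  200. ]
doorRin [555.3 -47.8 200. ]
doorRout? [552.5 -53.8 200. ]
doorLout [626.4 172.6 200. ]
side FL [635.2 164.  200. ]
side BL [823.  107.6 200. ]
side BR [ 750.1 -121.   200. ]
side FR [556.9 -54.7 200. ]
ctr [694.6157743   26.80573099 200.        ] [691.29315558  23.95985997 200.        ]
-17.37851907706529 -17.276302574570195 238.2332642670368 197.99467378097327
-18.67990397926333 -17.85057627255635 236.06612217590646 200.11907902030745
knob [524.1070902    6.47855794 169.77665884] [524.18374617   8.04175589 168.59473924]
```

The enlarged scene view gives the top's corners and shows the knob at about (278,202) px. The cupboard yaw is about -17.4° and the hinge is near (635,168). Next I'll hover over the knob and look with the wrist camera.

```bash
cat >> h.py <<'E'
from scipy.spatial.transform import Rotation as Ro
def rot(yaw): return Ro.from_euler('xyz',[180,0,yaw],degrees=True)
def plan(p0,yaw0,p1,yaw1,n):
    """n calls from (p0,yaw0) to (p1,yaw1), straight; prints end shift (cm) and turn of each call"""
    p0,p1=np.array(p0,float),np.array(p1,float)
    for i in range(n):
        a=p0+(p1-p0)*i/n; b=p0+(p1-p0)*(i+1)/n; ya=yaw0+(yaw1-yaw0)*i/n; yb=yaw0+(yaw1-yaw0)*(i+1)/n
        print((rot(ya).inv().apply(b-a)/10).round(2).tolist(), 'az',round(-(yb-ya),2))
E
python3 - <<'E'
from h import *
plan([153.573,-580.018,201.4],14.83,[528,3,270],162.6,4)
E
```

```text
[12.78, -11.69, -1.72] az -36.94
[17.24, -1.67, -1.71] az -36.94
[14.78, 9.03, -1.71] az -36.94
[6.39, 16.1, -1.71] az -36.94
```

Call:
play_rows --motion '[[[2.56, -2.34, -0.34, 0, 0, -7.39], [5.11, -4.68, -0.69, 0, 0, -14.78], [7.67, -7.01, -1.03, 0, 0, -22.17], [10.22, -9.35, -1.38, 0, 0, -29.55], [12.78, -11.69, -1.72, 0, 0, -36.94]]]' --jaw 1

```text
time: 0.6
tool_pos: [247.6, -432.8, 218.2]
tcp_rot: [-180.0, -0.0, 52.1]
ft_force: [1.3, -0.2, 0.2]
finger_gap: 85.3
grip_force: 0.0
```

Call:
play_rows --motion '[[[3.45, -0.33, -0.34, 0, 0, -7.39], [6.9, -0.67, -0.68, 0, 0, -14.78], [10.34, -1, -1.03, 0, 0, -22.17], [13.79, -1.34, -1.37, 0, 0, -29.55], [17.24, -1.67, -1.71, 0, 0, -36.94]]]'

```text
time: 1.1
tool_pos: [341.1, -287.1, 235.5]
tcp_rot: [-180.0, -0.0, 89.0]
ft_force: [1.0, 0.5, 0.6]
finger_gap: 85.3
grip_force: 0.0
```

Call:
play_rows --motion '[[[2.96, 1.81, -0.34, 0, 0, -7.39], [5.91, 3.61, -0.68, 0, 0, -14.78], [8.87, 5.42, -1.03, 0, 0, -22.17], [11.82, 7.22, -1.37, 0, 0, -29.55], [14.78, 9.03, -1.71, 0, 0, -36.94]]]'

```text
time: 1.6
tool_pos: [434.7, -141.4, 252.6]
tcp_rot: [-180.0, -0.0, 126.0]
ft_force: [0.8, -0.4, -0.8]
finger_gap: 85.2
grip_force: 0.0
```

Call:
play_rows --motion '[[[1.28, 3.22, -0.34, 0, 0, -7.39], [2.56, 6.44, -0.68, 0, 0, -14.78], [3.83, 9.66, -1.03, 0, 0, -22.17], [5.11, 12.88, -1.37, 0, 0, -29.55], [6.39, 16.1, -1.71, 0, 0, -36.94]]]'

```text
time: 2.1
tool_pos: [528.3, 4.3, 269.5]
tcp_rot: [-180.0, -0.0, 162.9]
ft_force: [-0.1, -0.7, 0.2]
finger_gap: 85.4
grip_force: 0.0
```

Call:
play_rows --motion '[[[0, 0, 0, 0, 0, 0], [0, 0, 0, 0, 0, 0], [0, 0, 0, 0, 0, 0]]]'

```text
time: 2.4
tool_pos: [527.4, 2.4, 269.4]
tcp_rot: [-180.0, -0.1, 162.5]
ft_force: [-0.4, -0.6, 0.3]
finger_gap: 84.8
grip_force: 0.0
```

Run:
```python
from h import *
import pickle
q=sensors.sense();print(q)
s=snap('wrist','w1.png'); pickle.dump((q,s),open('w1.pkl','wb')); print(s['T_tool_cam'],s['mtx'])
```

```text
{'time': 2.4, 'joint_pos': array([-5.29560270e+00, -4.82190630e+00,  9.07099677e+01, -2.12857355e-02,
        9.41686727e+01, -7.77962862e+01]), 'qd': array([-0.71893747, -0.55886605,  0.22706653,  0.19669265, -0.05228683,
       -0.18655771]), 'joint_efforts': array([ 7.63684139e-01, -4.59735203e+01, -5.08865368e+01,  6.52461173e-02,
       -1.43226940e-02, -8.75435915e-03]), 'tool_pos': array([527.44682486,   2.38366263, 269.43416708]), 'tcp_rot': array([-1.79967256e+02, -5.09637903e-02,  1.62499132e+02]), 'ft_force': array([-0.40881244, -0.57401825,  0.25304035]), 'wrist_torque': array([-0.01227693,  0.00010203,  0.04317409]), 'grip_force': 0.0, 'finger_gap': 84.81391354268692}
[[-4.68114072e-04 -9.58262957e-01 -2.85887889e-01  7.33502902e+01]
 [ 9.99999698e-01 -2.71289940e-04 -7.28071522e-04  1.46353477e-02]
 [ 6.20125462e-04 -2.85888144e-01  9.58262795e-01 -1.72300494e+02]
 [ 0.00000000e+00  0.00000000e+00  0.00000000e+00  1.00000000e+00]] [[304.52682358   0.         274.3684722 ]
 [  0.         304.52682358 210.63044266]
 [  0.           0.           1.        ]]
```

View pics/w1.png

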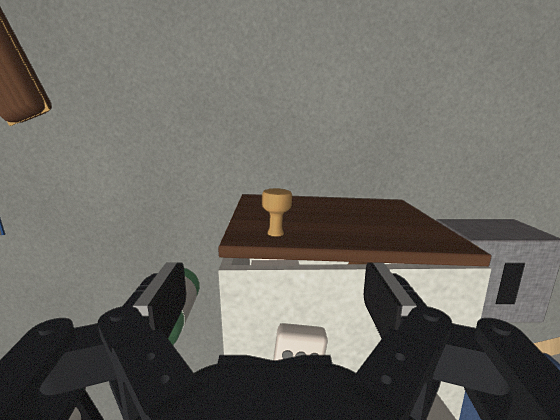

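The wrist view shows the knob head at about (277,200). The door's top edge runs from (220,256) to (490,264), and the cupboard's front edge starts at (221,268).

```bash
cat >> h.py <<'E'
def wz(q,s,u,v,z):
    T=np.array(s['T_tool_cam'],float); R=Ro.from_euler('xyz',q['tcp_rot'],degrees=True)
    d=R.apply(T[:3,:3]@np.linalg.solve(np.array(s['mtx'],float),[u,v,1.])); o=R.apply(T[:3,3])+q['tool_pos']
    return (o+d*(z-o[2])/d[2]).round(1)
E
python3 - <<'E'
from h import *
import pickle
q,s=pickle.load(open('w1.pkl','rb'))
print('knob',wz(q,s,277,201,165))
for n,p in dict(doRout=(220,246),doLout=(489,253),dinR=(219,257),dinL=(490,265),cabR=(221,268),cabL=(488,266)).items(): print(n,wz(q,s,*p,200))
h=np.array([635,168])
for a in(0,.02,.03,.05): 
  c=np.radians(-107.4)-a; u=np.array([np.cos(c),np.sin(c)]); n=np.array([u[1],-u[0]]); print(a,h+190*u+47*n)
E
```

```text
knob [527.8   4.6 165. ]
doRout [542.3 -51.5 200. ]
doLout [618.3 167.8 200. ]
dinR [551.7 -55.9 200. ]
dinL [630.1 167.4 200. ]
cabR [562.2 -57.9 200. ]
cabL [630.6 165.6 200. ]
0 [533.33295403   0.74925482]
0.02 [530.00849486   2.81590922]
0.03 [528.36193101   3.87406591]
0.05 [525.10095806   6.0395092 ]
```

Call:
play_rows --motion '[[[0, 0, 2.5, 0, 0, 2], [0, 0, 5, 0, 0, 2], [0, 0, 7.5, 0, 0, 2], [0, 0, 10, 0, 0, 2], [0, 0, 12.4, 0, 0, 2]]]'

```text
time: 2.95
tool_pos: [527.4, 1.8, 144.9]
tcp_rot: [-180.0, 0.0, 160.4]
ft_force: [0.8, -0.5, -0.1]
finger_gap: 85.4
grip_force: 0.0
```

Call:
play_rows --motion '[[[0, 0, 0, 0, 0, 0], [0, 0, 0, 0, 0, 0], [0, 0, 0, 0, 0, 0], [0, 0, 0, 0, 0, 0], [0, 0, 0, 0, 0, 0]]]' --jaw 0.25 --squeeze 20

```text
time: 3.45
tool_pos: [528.8, 2.8, 147.3]
tcp_rot: [180.0, 0.1, 160.6]
ft_force: [0.2, -0.4, 0.9]
finger_gap: 21.7
grip_force: 0.0
```

Call:
play_rows --motion '[[[0, 0, 0, 0, 0, 0], [0, 0, 0, 0, 0, 0], [0, 0, 0, 0, 0, 0], [0, 0, 0, 0, 0, 0], [0, 0, 0, 0, 0, 0]]]' --jaw 0.25

```text
time: 3.95
tool_pos: [527.9, 3.0, 145.8]
tcp_rot: [-180.0, -0.0, 160.6]
ft_force: [-0.5, -0.3, -0.2]
finger_gap: 21.3
grip_force: 0.0
```

Run:
```python
from h import *
s=optics.snapshot('wrist');im=np.array(s['pixels'],np.uint8)
s2=optics.snapshot('side');i2=np.array(s2['pixels'],np.uint8)
a=cv2.resize(im,(466,350));b=cv2.resize(i2[150:250,200:300],(330,350),interpolation=2)
cv2.imwrite('pics/w2.png',cv2.cvtColor(np.hstack([a,b[:350]]),4))
```

```text
(no output)
```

View pics/w2.png

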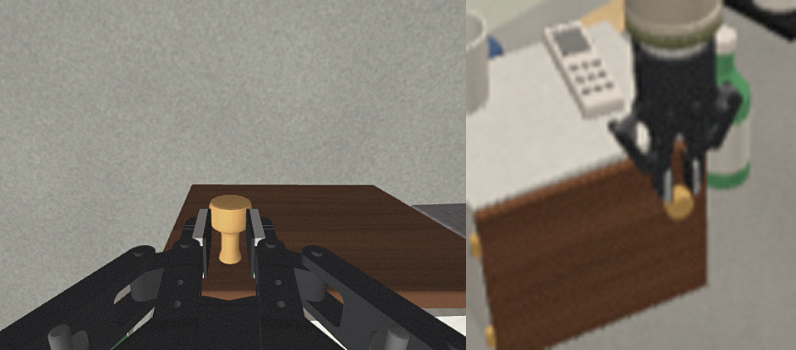

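The wrist view shows the head at about (230,215), between the pads but not yet squeezed. I'll close further.

Call:
play_rows --motion '[[[0, 0, 0, 0, 0, 0], [0, 0, 0, 0, 0, 0], [0, 0, 0, 0, 0, 0], [0, 0, 0, 0, 0, 0], [0, 0, 0, 0, 0, 0]]]' --jaw 0 --squeeze 20

```text
time: 4.55
tool_pos: [530.2, 2.9, 148.8]
tcp_rot: [179.9, 0.3, 160.6]
ft_force: [0.8, 0.7, 12.4]
finger_gap: 0.5
grip_force: 7.3
```

Run:
```python
from h import *
print(sensors.sense())
s=optics.snapshot('wrist');im=np.array(s['pixels'],np.uint8)
s2=optics.snapshot('side');i2=np.array(s2['pixels'],np.uint8)
a=cv2.resize(im[200:370,180:400],(440,340),interpolation=2);b=cv2.resize(i2[170:238,230:300],(350,340),interpolation=2)
cv2.imwrite('pics/w3.png',cv2.cvtColor(np.hstack([a,b]),4))
```

```text
{'time': 4.55, 'joint_pos': array([-5.24134948e+00, -1.93786104e+00,  1.00517010e+02,  1.16821900e-02,
        8.11001231e+01, -7.58354202e+01]), 'qd': array([-0.00358231,  0.00890839,  0.01571175,  0.03529423, -0.02259205,
        0.04866731]), 'joint_efforts': array([-2.50641005e-01, -4.08987129e+01, -4.24254405e+01, -1.88433034e-01,
        5.65053429e-02, -3.40156294e-04]), 'tool_pos': array([530.22453395,   2.85475902, 148.83063639]), 'tcp_rot': array([179.91031406,   0.30815008, 160.59205453]), 'ft_force': array([ 0.81464238,  0.66151922, 12.42745089]), 'wrist_torque': array([ 0.16897337, -0.04507571,  0.03541042]), 'grip_force': 7.301268536830321, 'finger_gap': 0.546741930946818}
```

View pics/w3.png

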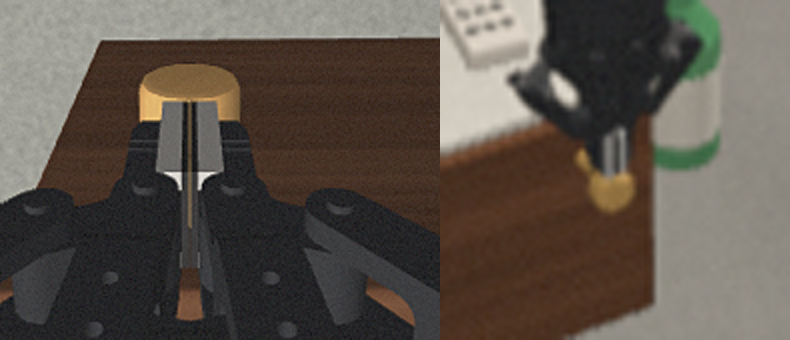

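The close view shows the shut finger pads ending on or behind the knob head instead of either side of it. I'll check this against the projection.

Run:
```python
from h import *
import pickle
for n in('side','scene'):
    S=pickle.load(open(n+'.pkl','rb'))
    for X in((530,3,149),(530,3,179),(527,5,165),(533,1,165),(524,6.5,169)):
        p=S['R']@np.array(X)+S['t']; p=S['mtx']@p; print(n,X,(p[:2]/p[2]).round(1))
q,s=pickle.load(open('w1.pkl','rb'))
im=np.array(s['pixels'],np.uint8);hsv=cv2.cvtColor(im,cv2.COLOR_RGB2HSV)
g=((hsv[...,0]>12)&(hsv[...,0]<28)&(hsv[...,1]>110)&(hsv[...,2]>90)).astype(np.uint8)
g=g[180:245,250:310]
print([(i+180,int(np.flatnonzero(r_).min()+250),int(r_.sum())) for i,r_ in enumerate(g) if r_.any()][::3])
```

```text
side (530, 3, 149) [264. 211.]
side (530, 3, 179) [263.8 204.1]
side (527, 5, 165) [264.1 208.1]
side (533, 1, 165) [263.6 206.6]
side (524, 6.5, 169) [264.4 207.8]
scene (530, 3, 149) [275.4 208.6]
scene (530, 3, 179) [275.7 199.2]
scene (527, 5, 165) [276.8 203.3]
scene (533, 1, 165) [274.3 203.9]
scene (524, 6.5, 169) [277.9 201.7]
[(189, 268, 16), (192, 263, 28), (195, 262, 30), (198, 262, 30), (201, 262, 30), (204, 262, 29), (207, 263, 28), (210, 266, 22), (213, 270, 13), (216, 270, 12), (219, 270, 12), (222, 270, 12), (225, 270, 12), (228, 269, 13), (231, 268, 15), (234, 268, 15)]
```

Run:
```python
from h import *
print(r.pinch_z,[a for a in dir(r) if a[0]!='_'])
```

```text
18.700000000000003 ['PlanningError', 'pinch_z']
```

Call:
play_rows --motion '[[[0, 0, -0.5, 0, 0, 0], [0, 0, -0.5, 0, 0, 0], [0, 0, -0.5, 0, 0, 0], [0, 0, -0.5, 0, 0, 0], [0, 0, -0.5, 0, 0, 0]]]'

```text
time: 5.15
tool_pos: [527.6, 3.0, 150.3]
tcp_rot: [-180.0, -0.1, 160.6]
ft_force: [-0.1, 0.2, 0.2]
finger_gap: 0.1
grip_force: 0.0
```

Call:
play_rows --motion '[[[0, 0, 0, 0, 0, 0], [0, 0, 0, 0, 0, 0], [0, 0, 0, 0, 0, 0], [0, 0, 0, 0, 0, 0], [0, 0, 0, 0, 0, 0]]]' --jaw 0.7

```text
time: 5.65
tool_pos: [528.0, 3.0, 150.9]
tcp_rot: [180.0, 0.0, 160.6]
ft_force: [0.2, -0.7, 0.2]
finger_gap: 60.0
grip_force: 0.0
```

Call:
play_rows --motion '[[[0, 0, 0.5, 0, 0, 0], [0, 0, 1, 0, 0, 0], [0, 0, 1.5, 0, 0, 0], [0, 0, 2, 0, 0, 0], [0, 0, 2, 0, 0, 0]]]'

```text
time: 6.15
tool_pos: [527.2, 3.0, 129.6]
tcp_rot: [-180.0, -0.1, 160.6]
ft_force: [0.0, 0.6, -0.8]
finger_gap: 59.9
grip_force: 0.0
```

Run:
```python
from h import *
print(sensors.sense()['ft_force'])
s=optics.snapshot('wrist');im=np.array(s['pixels'],np.uint8)
s2=optics.snapshot('side');i2=np.array(s2['pixels'],np.uint8)
a=cv2.resize(im[200:370,160:400],(440,312),interpolation=2);b=cv2.resize(i2[170:232,230:300],(352,312),interpolation=2)
cv2.imwrite('pics/w4.png',cv2.cvtColor(np.hstack([a,b]),4))
```

```text
[ 0.02146618  0.60970092 -0.80698261]
```

View pics/w4.png

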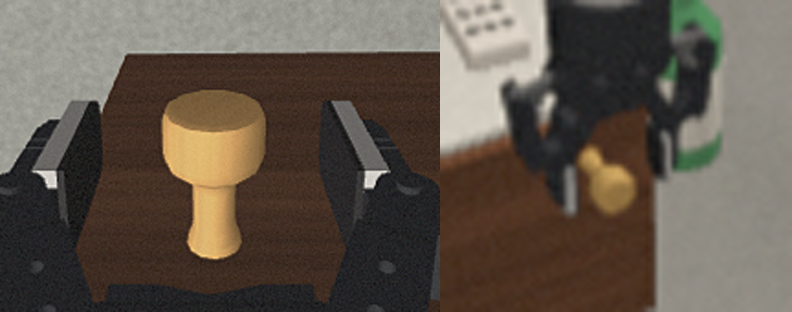

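The pads now stand on both sides of the head, at the right height. I'll lower 5 mm and close.

Call:
play_rows --motion '[[[0, 0, 0.25, 0, 0, 0], [0, 0, 0.5, 0, 0, 0], [0, 0, 0.5, 0, 0, 0]]]'

```text
time: 6.55
tool_pos: [527.7, 2.9, 125.5]
tcp_rot: [-180.0, -0.0, 160.6]
ft_force: [0.4, 0.4, -0.1]
finger_gap: 60.2
grip_force: 0.0
```

Call:
play_rows --motion '[[[0, 0, 0, 0, 0, 0], [0, 0, 0, 0, 0, 0], [0, 0, 0, 0, 0, 0], [0, 0, 0, 0, 0, 0], [0, 0, 0, 0, 0, 0]]]' --jaw 0.2 --squeeze 25

```text
time: 7.05
tool_pos: [528.5, 3.4, 126.3]
tcp_rot: [179.9, 0.1, 160.6]
ft_force: [4.0, 4.9, 0.3]
finger_gap: 26.6
grip_force: 25.1
```

```bash
cat >> h.py <<'E'
def arc(p0,yaw0,h,steps):
    """rows turning pose (p0,yaw0) about hinge h (xy) by each of steps (deg, door opening +)"""
    v=np.array(p0[:2],float)-h
    for s in steps:
        w=Ro.from_euler('z',-s,degrees=True).apply([*v,0])
        d=rot(yaw0).inv().apply([*(w[:2]-v),0])/10
        print(s,d.round(2).tolist(),'az',s,'world',(w[:2]+h).round(1))
E
python3 - <<'E'
from h import *
arc([528,3],160.6,np.array([635,168]),[1.2,2.4,3.6,4.8,6,7,8,8.6,9])
E
```

```text
1.2 [0.4, 0.1, 0.0] az 1.2 world [524.6   5.3]
2.4 [0.8, 0.21, 0.0] az 2.4 world [521.2   7.6]
3.6 [1.19, 0.33, 0.0] az 3.6 world [517.9  10. ]
4.8 [1.58, 0.45, 0.0] az 4.8 world [514.6  12.5]
6 [1.97, 0.59, 0.0] az 6 world [511.3  15.1]
7 [2.3, 0.7, 0.0] az 7 world [508.7  17.3]
8 [2.62, 0.83, 0.0] az 8 world [506.1  19.5]
8.6 [2.81, 0.9, 0.0] az 8.6 world [504.5  20.9]
9 [2.93, 0.96, 0.0] az 9 world [503.5  21.8]
```

Call:
play_rows --motion '[[[0.4, 0.1, 0, 0, 0, 1.2], [0.8, 0.21, 0, 0, 0, 2.4], [1.19, 0.33, 0, 0, 0, 3.6], [1.58, 0.45, 0, 0, 0, 4.8], [1.97, 0.59, 0, 0, 0, 6]]]'

```text
time: 7.55
tool_pos: [511.8, 15.4, 126.3]
tcp_rot: [179.9, 0.1, 154.5]
ft_force: [3.5, 3.2, 0.0]
finger_gap: 26.4
grip_force: 25.1
```

Call:
play_rows --motion '[[[0.16, 0.05, 0, 0, 0, 0.5], [0.32, 0.09, 0, 0, 0, 1], [0.48, 0.14, 0, 0, 0, 1.5], [0.65, 0.19, 0, 0, 0, 2], [0.65, 0.19, 0, 0, 0, 2]]]'

```text
time: 8.05
tool_pos: [506.5, 19.7, 126.2]
tcp_rot: [180.0, 0.0, 152.6]
ft_force: [2.9, 4.3, 2.2]
finger_gap: 26.4
grip_force: 25.3
```

Call:
play_rows --motion '[[[0.08, 0.03, 0, 0, 0, 0.25], [0.16, 0.05, 0, 0, 0, 0.5], [0.24, 0.08, 0, 0, 0, 0.75], [0.33, 0.11, 0, 0, 0, 1], [0.33, 0.11, 0, 0, 0, 1]]]'

```text
time: 8.55
tool_pos: [503.9, 22.0, 126.2]
tcp_rot: [-180.0, 0.0, 151.6]
ft_force: [2.4, 2.8, 5.8]
finger_gap: 26.9
grip_force: 25.5
```

Call:
play_rows --motion '[[[0, 0, 0, 0, 0, 0], [0, 0, 0, 0, 0, 0], [0, 0, 0, 0, 0, 0], [0, 0, 0, 0, 0, 0]]]' --jaw 0.7

```text
time: 8.95
tool_pos: [503.3, 21.9, 125.4]
tcp_rot: [-180.0, -0.1, 151.6]
ft_force: [-0.1, 0.5, -0.5]
finger_gap: 59.9
grip_force: 0.0
```

Call:
play_rows --motion '[[[0, 0, -1.5, 0, 0, 0], [0, 0, -5, 0, 0, 0], [0, 0, -9, 0, 0, 0], [0, 0, -13, 0, 0, 0], [0, 0, -14, 0, 0, 0]]]'

```text
time: 9.45
tool_pos: [506.1, 21.9, 273.0]
tcp_rot: [179.8, 0.5, 151.6]
ft_force: [1.1, -0.2, 0.8]
finger_gap: 60.0
grip_force: 0.0
```

Call:
play_rows --motion '[[[0, 0, 0, 0, 0, 0], [0, 0, 0, 0, 0, 0], [0, 0, 0, 0, 0, 0]]]' --jaw 0

```text
time: 9.75
tool_pos: [502.9, 22.1, 263.9]
tcp_rot: [-179.9, -0.2, 151.6]
ft_force: [-1.4, 0.2, -1.1]
finger_gap: 16.6
grip_force: 0.0
```

Run:
```python
from h import *
import pickle
q=sensors.sense()
s=snap('wrist','w5.png'); pickle.dump((q,s),open('w5.pkl','wb')); print(q['tool_pos'],q['tcp_rot'],q['ft_force'])
S=snap('side','s5.png');pickle.dump(S,open('s5.pkl','wb'))
```

```text
[502.865643    22.07606273 263.89453602] [-1.79918332e+02 -1.70033709e-01  1.51588465e+02] [-1.35748621  0.23219471 -1.10569846]
```

View pics/w5.png

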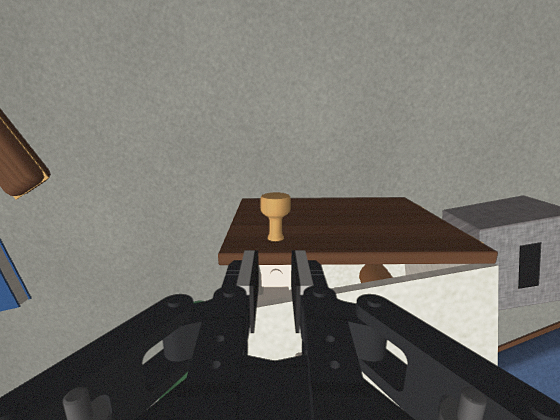

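This view shows the door's inner edge from (219,262) to (497,264), the cupboard's front edge from (497,266) to about (330,290), and the pad at about (276,276) in the gap.

Run:
```python
from h import *
import pickle
q,s=pickle.load(open('w5.pkl','rb'))
im=np.array(s['pixels'],np.uint8)
for u in(340,420,470): print(u,[tuple(int(c) for c in im[v,u]) for v in range(246,300,4)])
L=lambda u,v:wz(q,s,u,v,200)
for n,p in dict(dR=(219,263),dL=(497,264),cabL=(497,266),cab=(330,289),mid=(277,263.3),pad=(276,276)).items(): print(n,L(*p))
print('knob',wz(q,s,275.5,206,165))
h=np.array([635,168])
for a in(.17,.185,.2):
  c=np.radians(-107.4)-a; u=np.array([np.cos(c),np.sin(c)]); n=np.array([u[1],-u[0]])
  print(a,'knob',h+190*u+47*n,'arm',h+190*u-20*n,'face',h+190*u, 'gap',190*np.sin(a), np.degrees(c))
```

```text
340 [(62, 42, 35), (61, 42, 37), (104, 70, 49), (109, 76, 58), (97, 65, 45), (223, 222, 211), (223, 221, 210), (221, 220, 210), (220, 217, 206), (223, 222, 211), (216, 214, 200), (113, 106, 102), (227, 226, 214), (242, 240, 229)]
420 [(53, 38, 32), (55, 36, 30), (104, 72, 50), (106, 76, 54), (110, 74, 54), (172, 165, 154), (171, 165, 154), (114, 110, 102), (104, 100, 93), (230, 228, 218), (222, 222, 213), (221, 219, 210), (219, 217, 204), (228, 226, 217)]
470 [(55, 41, 31), (58, 44, 34), (109, 76, 59), (106, 76, 54), (112, 75, 53), (117, 112, 106), (172, 166, 153), (222, 222, 213), (218, 217, 205), (220, 219, 206), (223, 222, 212), (227, 226, 216), (225, 225, 214), (223, 222, 211)]
dR [518.5 -40.5 200. ]
dL [632.  167.5 200. ]
cabL [633.8 167.  200. ]
cab [586.1  32.  200. ]
mid [542.3   2.9 200. ]
pad [552.5  -3.6 200. ]
knob [505.6  21.3 165. ]
0.17 knob [506.50263424  20.36048295] arm [566.12541888 -10.20295193] face [548.32757272  -1.07953853] gap 32.144646322729244 -117.14028251722401
0.185 knob [504.30258022  22.3044803 ] arm [563.46022309  -9.1498245 ] face [5.45801225e+02 2.39520217e-01] gap 34.94984137032783 -117.99971920992024
0.2 knob [502.13193256  24.28125851] arm [560.81112344  -8.0568391 ] face [543.29494706   1.59632437] gap 37.747172851061634 -118.8591559026165
```

Run:
```python
from h import *
import pickle
C=pickle.load(open('scene.pkl','rb'))
for n,p,z in(('rem',(400,160),220),('rem',(335,115),220),('rem',(385,165),210),('mugbase',(375,395),200)):
    X=onz(C,p[0]/5+175,p[1]/5+180,z); d=X[:2]-[559.5,-7.3]
    print(n,X.round(0),'tool xy',rot(151.6).inv().apply([*d,0]).round(0))
```

```text
rem [656.  18. 220.] tool xy [-73.  68.   0.]
rem [642. -28. 220.] tool xy [-82.  21.   0.]
rem [652.   7. 210.] tool xy [-74.  56.   0.]
mugbase [786.  87. 200.] tool xy [-154.  190.    0.]
```

Call:
play_rows --motion '[[[-1.3, 0, 0, 0, 0, 0], [-2.6, 0, 0, 0, 0, 0], [-3.9, 0, 0, 0, 0, 0], [-5.2, 0.05, 0, 0, 0, 0], [-6.3, 0.05, 0, 0, 0, 0]]]'

```text
time: 10.35
tool_pos: [559.5, -7.7, 264.6]
tcp_rot: [-180.0, -0.1, 151.6]
ft_force: [-0.4, -0.5, 0.2]
finger_gap: -0.3
grip_force: 0.0
```

Call:
play_rows --motion '[[[0, 0, 1.4, 0, 0, 0], [0, 0, 3.2, 0, 0, 0], [0, 0, 5.2, 0, 0, 0], [0, 0, 6.6, 0, 0, 0], [0, 0, 7.1, 0, 0, 0]]]'

```text
time: 10.85
tool_pos: [557.8, -7.1, 191.9]
tcp_rot: [-179.9, -0.2, 151.6]
ft_force: [0.2, 0.4, 0.2]
finger_gap: 0.1
grip_force: 0.0
```

Call:
play_rows --motion '[[[0, 0, 0, 0, 0, 0], [0, 0, 0, 0, 0, 0], [0, 0, 0, 0, 0, 0]]]'

```text
time: 11.15
tool_pos: [560.2, -7.5, 196.1]
tcp_rot: [180.0, 0.1, 151.6]
ft_force: [0.2, 0.0, -0.1]
finger_gap: -0.1
grip_force: 0.0
```

Run:
```python
from h import *
import pickle
q=sensors.sense();print(q['tool_pos'],q['ft_force'],q['tcp_rot'])
s=optics.snapshot('wrist');im=np.array(s['pixels'],np.uint8)
s2=optics.snapshot('side');i2=np.array(s2['pixels'],np.uint8)
a=cv2.resize(im[200:370,160:400],(440,312),interpolation=2);b=cv2.resize(i2[155:217,230:300],(352,312),interpolation=2)
cv2.imwrite('pics/w6.png',cv2.cvtColor(np.hstack([a,b]),4)); pickle.dump((q,s,s2),open('w6.pkl','wb'))
```

```text
[560.19483142  -7.54820529 196.14140643] [ 0.2132481   0.04892645 -0.05881716] [1.79957597e+02 1.02695129e-01 1.51587886e+02]
```

View pics/w6.png

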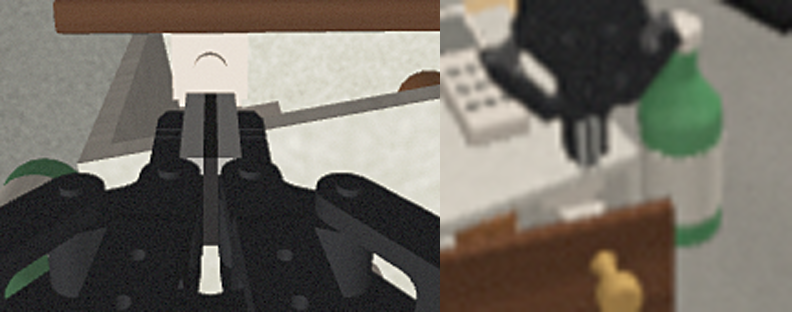

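This view shows the pad centred under the shut fingers. The fingertips have about 7 mm clearance to the door face and to the cupboard edge. Descending to feel for the pad.

Call:
play_rows --motion '[[[0, 0, 0.6, 0, 0, 0], [0, 0, 1.2, 0, 0, 0], [0, 0, 1.8, 0, 0, 0], [0, 0, 2.4, 0, 0, 0], [0, 0, 2.8, 0, 0, 0]]]'

```text
time: 11.75
tool_pos: [559.1, -7.4, 165.8]
tcp_rot: [-180.0, -0.1, 151.6]
ft_force: [0.0, -0.3, -0.7]
finger_gap: 0.3
grip_force: 0.0
```

Call:
play_rows --motion '[[[0, 0, 0, 0, 0, 0], [0, 0, 0.1, 0, 0, 0], [0, 0, 0.2, 0, 0, 0], [0, 0, 0.3, 0, 0, 0], [0, 0, 0.4, 0, 0, 0]]]'

```text
time: 12.25
tool_pos: [559.7, -7.5, 163.0]
tcp_rot: [180.0, 0.0, 151.6]
ft_force: [0.4, 0.1, 0.8]
finger_gap: 0.1
grip_force: 0.0
```

Call:
play_rows --motion '[[[0, 0, 0.1, 0, 0, 0], [0, 0, 0.2, 0, 0, 0], [0, 0, 0.3, 0, 0, 0], [0, 0, 0.4, 0, 0, 0], [0, 0, 0.5, 0, 0, 0]]]'

```text
time: 12.75
tool_pos: [559.5, -7.5, 157.8]
tcp_rot: [180.0, -0.0, 151.6]
ft_force: [-1.1, -0.2, -0.6]
finger_gap: 0.3
grip_force: 0.0
```

Call:
play_rows --motion '[[[0, 0, 0.1, 0, 0, 0], [0, 0, 0.2, 0, 0, 0], [0, 0, 0.3, 0, 0, 0], [0, 0, 0.4, 0, 0, 0], [0, 0, 0.5, 0, 0, 0]]]'

```text
time: 13.25
tool_pos: [559.5, -7.5, 152.8]
tcp_rot: [180.0, 0.0, 151.6]
ft_force: [0.3, 0.8, -0.2]
finger_gap: -0.1
grip_force: 0.0
```

Call:
play_rows --motion '[[[0, 0, 0.1, 0, 0, 0], [0, 0, 0.2, 0, 0, 0], [0, 0, 0.3, 0, 0, 0], [0, 0, 0.4, 0, 0, 0], [0, 0, 0.5, 0, 0, 0]]]'

```text
time: 13.75
tool_pos: [559.5, -7.5, 147.8]
tcp_rot: [180.0, -0.0, 151.6]
ft_force: [-0.2, 0.1, -0.5]
finger_gap: -0.4
grip_force: 0.0
```

Call:
play_rows --motion '[[[0, 0, 0.1, 0, 0, 0], [0, 0, 0.2, 0, 0, 0], [0, 0, 0.3, 0, 0, 0], [0, 0, 0.4, 0, 0, 0], [0, 0, 0.5, 0, 0, 0]]]'

```text
time: 14.25
tool_pos: [559.9, -7.6, 143.4]
tcp_rot: [180.0, 0.1, 151.6]
ft_force: [-0.7, 0.1, 5.3]
finger_gap: -0.0
grip_force: 2.2
```

Contact at 5.3 N. I'll press about 4 mm more, gently.

Call:
play_rows --motion '[[[0, 0, 0.1, 0, 0, 0], [0, 0, 0.2, 0, 0, 0], [0, 0, 0.3, 0, 0, 0], [0, 0, 0.4, 0, 0, 0], [0, 0, 0.4, 0, 0, 0]]]'

```text
time: 14.75
tool_pos: [560.0, -7.7, 139.5]
tcp_rot: [180.0, 0.1, 151.6]
ft_force: [-1.4, -0.8, 6.6]
finger_gap: 0.2
grip_force: 3.4
```

Call:
play_rows --motion '[[[0, 0, 0.1, 0, 0, 0], [0, 0, 0.2, 0, 0, 0], [0, 0, 0.25, 0, 0, 0], [0, 0, 0.25, 0, 0, 0], [0, 0, 0.25, 0, 0, 0]]]'

```text
time: 15.25
tool_pos: [560.2, -7.8, 137.4]
tcp_rot: [180.0, 0.1, 151.6]
ft_force: [-0.6, -1.2, 7.9]
finger_gap: -0.4
grip_force: 4.0
```

Run:
```python
from h import *
x=rot(151.6).apply([1,0,0])[:2]
p=np.array([559.5,-7.3])+7.5*x
print(p); h=np.array([635,168])
arc(p,151.6,h,[1,2,3,4,5,6]); 
arc(p,151.6,h,[-1])
```

```text
[552.9026357   -3.73281843]
1 [0.33, -0.01, -0.0] az 1 world [549.9  -2.3]
2 [0.66, -0.02, -0.0] az 2 world [547.   -0.8]
3 [1.0, -0.02, -0.0] az 3 world [544.    0.8]
4 [1.33, -0.02, -0.0] az 4 world [541.1   2.4]
5 [1.66, -0.01, -0.0] az 5 world [538.2   4.1]
6 [1.99, 0.01, 0.0] az 6 world [535.4   5.8]
-1 [-0.33, 0.02, 0.0] az -1 world [555.9  -5.1]
```

Call:
play_rows --motion '[[[0.15, 0, 0.05, 0, 0, 0], [0.3, 0, 0.05, 0, 0, 0], [0.45, 0, 0.05, 0, 0, 0], [0.6, 0, 0.05, 0, 0, 0], [0.75, 0, 0.05, 0, 0, 0]]]'

```text
time: 15.75
tool_pos: [553.8, -4.5, 137.1]
tcp_rot: [180.0, 0.1, 151.6]
ft_force: [-1.0, -2.9, 8.2]
finger_gap: -0.2
grip_force: 4.1
```

Call:
play_rows --motion '[[[0.1, 0, 0, 0, 0, 0.3], [0.2, 0, 0, 0, 0, 0.6], [0.3, -0.01, 0, 0, 0, 0.9], [0.4, -0.01, 0, 0, 0, 1.2], [0.4, -0.01, 0, 0, 0, 1.2]]]'

```text
time: 16.25
tool_pos: [550.1, -2.7, 137.0]
tcp_rot: [180.0, 0.1, 150.4]
ft_force: [-0.8, -1.5, 8.5]
finger_gap: -0.2
grip_force: 4.1
```

Call:
play_rows --motion '[[[0.1, 0, 0, 0, 0, 0.3], [0.2, 0, 0, 0, 0, 0.6], [0.3, -0.01, 0, 0, 0, 0.9], [0.4, -0.01, 0, 0, 0, 1.2], [0.4, -0.01, 0, 0, 0, 1.2]]]'

```text
time: 16.75
tool_pos: [546.5, -0.8, 137.0]
tcp_rot: [180.0, 0.1, 149.2]
ft_force: [-1.9, -2.9, 9.0]
finger_gap: -0.1
grip_force: 4.1
```

Call:
play_rows --motion '[[[0.1, 0, 0, 0, 0, 0.3], [0.2, 0, 0, 0, 0, 0.6], [0.3, -0.01, 0, 0, 0, 0.9], [0.4, -0.01, 0, 0, 0, 1.2], [0.5, -0.01, 0, 0, 0, 1.5]]]'

```text
time: 17.25
tool_pos: [542.2, 1.5, 137.0]
tcp_rot: [-180.0, 0.1, 147.7]
ft_force: [-1.5, -3.1, 8.3]
finger_gap: 0.1
grip_force: 4.1
```

Call:
play_rows --motion '[[[0.1, 0, 0, 0, 0, 0.3], [0.2, 0, 0, 0, 0, 0.6], [0.3, -0.01, 0, 0, 0, 0.9], [0.4, -0.01, 0, 0, 0, 1.2], [0.5, -0.01, 0, 0, 0, 1.5]]]'

```text
time: 17.75
tool_pos: [537.8, 4.0, 136.9]
tcp_rot: [-180.0, 0.1, 146.2]
ft_force: [-1.4, -4.3, 8.1]
finger_gap: 0.2
grip_force: 4.1
```

Call:
play_rows --motion '[[[0.1, 0, 0, 0, 0, 0.3], [0.2, 0, 0, 0, 0, 0.6], [0.3, -0.01, 0, 0, 0, 0.9], [0.4, -0.01, 0, 0, 0, 1.2], [0.5, -0.01, 0, 0, 0, 1.5]]]'

```text
time: 18.25
tool_pos: [533.5, 6.6, 136.8]
tcp_rot: [-180.0, 0.1, 144.7]
ft_force: [-1.5, -3.3, 8.5]
finger_gap: -0.0
grip_force: 4.2
```

Run:
```python
from h import *
q=sensors.sense();print(q['tool_pos'],q['ft_force'])
s=optics.snapshot('side')
im=np.array(s['pixels'],np.uint8);hsv=cv2.cvtColor(im,cv2.COLOR_RGB2HSV)
g=((hsv[...,0]>12)&(hsv[...,0]<26)&(hsv[...,1]>120)&(hsv[...,2]>100)).astype(np.uint8)[170:270,225:285]
for c in cv2.findContours(g,0,2)[0]:
    if cv2.contourArea(c)>20:
        x,y,w,h=cv2.boundingRect(c); print(x+225,y+170,w,h); X=onz(s,x+225+w-6.5,y+170+h-6.5,165)
        v=X[:2]-[635,168]; print(X,'door',np.radians(-121.3-np.degrees(np.arctan2(v[1],v[0]))),np.linalg.norm(v))
```

```text
[533.49739594   6.63687045 136.8393942 ] [-1.52035392 -3.2998918   8.50782259]
261 211 10 15
[488.65784734  42.72848462 165.        ] door 0.31653081211426287 192.63690771216008
234 198 11 8
[619.10229669  31.65996789 165.        ] door -0.4302089043346282 137.26376552490672
```

Run:
```python
from h import *
arc([533.3,6.7],144.7,np.array([635,168]),[2,4,6,8,10])
```

```text
2 [0.67, -0.02, -0.0] az 2 world [527.7  10.3]
4 [1.33, -0.02, -0.0] az 4 world [522.3  14.2]
6 [2.0, -0.0, -0.0] az 6 world [517.   18.2]
8 [2.66, 0.04, 0.0] az 8 world [511.8  22.4]
10 [3.32, 0.11, 0.0] az 10 world [506.8  26.8]
```

Call:
play_rows --motion '[[[0.5, -0.01, 0, 0, 0, 1.5], [1.0, -0.02, 0, 0, 0, 3], [1.5, -0.02, 0, 0, 0, 4.5], [2.0, -0.01, 0, 0, 0, 6], [2.5, 0, 0, 0, 0, 7.5]]]'

```text
time: 18.8
tool_pos: [513.0, 21.4, 136.8]
tcp_rot: [180.0, 0.1, 137.1]
ft_force: [-1.1, -3.6, 7.9]
finger_gap: 0.0
grip_force: 4.2
```

Call:
play_rows --motion '[[[0, 0, -0.4, 0, 0, 0], [0, 0, -0.8, 0, 0, 0], [0, 0, -1.2, 0, 0, 0], [0, 0, -1.2, 0, 0, 0]]]'

```text
time: 19.2
tool_pos: [512.7, 22.1, 148.0]
tcp_rot: [180.0, 0.0, 137.2]
ft_force: [-0.0, 0.1, 0.1]
finger_gap: -0.2
grip_force: 0.0
```

Call:
play_rows --motion '[[[0.67, -0.02, 0, 0, 0, 2], [1.33, -0.02, 0, 0, 0, 4], [2.0, 0, 0, 0, 0, 6], [2.66, 0.04, 0, 0, 0, 8], [3.32, 0.11, 0, 0, 0, 10]]]'

```text
time: 19.7
tool_pos: [488.6, 45.6, 147.2]
tcp_rot: [-180.0, -0.0, 127.1]
ft_force: [0.9, 0.3, -0.3]
finger_gap: -0.1
grip_force: 0.4
```

Call:
play_rows --motion '[[[0.67, -0.02, 0, 0, 0, 2], [1.33, -0.02, 0, 0, 0, 4], [2.0, 0, 0, 0, 0, 6], [2.66, 0.04, 0, 0, 0, 8], [3.32, 0.11, 0, 0, 0, 10]]]'

```text
time: 20.2
tool_pos: [469.5, 72.7, 147.3]
tcp_rot: [-180.0, -0.0, 117.1]
ft_force: [0.7, 0.0, 0.1]
finger_gap: 0.0
grip_force: 0.5
```

Call:
play_rows --motion '[[[0.67, -0.02, 0, 0, 0, 2], [1.33, -0.02, 0, 0, 0, 4], [2.0, 0, 0, 0, 0, 6], [2.66, 0.04, 0, 0, 0, 8], [3.32, 0.11, 0, 0, 0, 10]]]'

```text
time: 20.7
tool_pos: [455.3, 102.7, 147.3]
tcp_rot: [-180.0, -0.0, 107.1]
ft_force: [1.6, -0.8, -0.1]
finger_gap: -0.0
grip_force: 0.4
```

Call:
play_rows --motion '[[[0.67, -0.02, 0, 0, 0, 2], [1.33, -0.02, 0, 0, 0, 4], [2.0, 0, 0, 0, 0, 6], [2.66, 0.04, 0, 0, 0, 8], [3.32, 0.11, 0, 0, 0, 10]]]'

```text
time: 21.2
tool_pos: [446.6, 134.7, 147.3]
tcp_rot: [-180.0, 0.0, 97.1]
ft_force: [1.1, 0.7, 0.5]
finger_gap: 0.0
grip_force: 0.4
```

Call:
play_rows --motion '[[[0.6, -0.02, 0, 0, 0, 1.8], [1.1, -0.02, 0, 0, 0, 3.3], [1.5, -0.02, 0, 0, 0, 4.5], [1.8, -0.01, 0, 0, 0, 5.4], [2.0, 0, 0, 0, 0, 6]]]'

```text
time: 21.7
tool_pos: [444.0, 154.5, 147.5]
tcp_rot: [-180.0, 0.0, 91.2]
ft_force: [-0.9, -1.0, -0.1]
finger_gap: 0.4
grip_force: 0.3
```

Call:
play_rows --motion '[[[0, 0, 0, 0, 0, 0], [-0.4, 0, 0, 0, 0, 0], [-0.8, 0, -1, 0, 0, 0], [-0.8, 0, -4, 0, 0, 0], [-0.8, 0, -8, 0, 0, 0]]]'

```text
time: 22.2
tool_pos: [443.2, 145.5, 227.5]
tcp_rot: [-179.8, 0.0, 91.2]
ft_force: [0.1, -0.1, 0.6]
finger_gap: 0.1
grip_force: 0.0
```

Call:
play_rows --motion '[[[0, 0, -2, 0, 0, 0], [0, 0, -4, 0, 0, 0], [0, 0, -5, 0, 0, 0], [0, 0, -5, 0, 0, 0], [0, 0, -5, 0, 0, 0]]]'

```text
time: 22.7
tool_pos: [444.3, 146.2, 277.3]
tcp_rot: [-180.0, 0.0, 91.2]
ft_force: [-0.2, 0.0, -0.5]
finger_gap: 0.1
grip_force: 0.0
```

Run:
```python
from h import *
import pickle
q=sensors.sense();print(q['tool_pos'],q['ft_force'])
for n in('scene','side'):
    s=optics.snapshot(n)
    im=np.array(s['pixels'],np.uint8);hsv=cv2.cvtColor(im,cv2.COLOR_RGB2HSV)
    g=((hsv[...,0]<14)&(hsv[...,1]>110)&(hsv[...,2]<130)).astype(np.uint8)
    c=sorted([c for c in cv2.findContours(g,0,2)[0] if cv2.contourArea(c)>150],key=lambda c:-cv2.contourArea(c))
    for k in c[:6]: print(n,cv2.contourArea(k),cv2.boundingRect(k))
    pickle.dump(s,open(n+'9.pkl','wb'))
    o=pickle.load(open(n+'.pkl','rb'))
    d=(np.abs(im.astype(int)-np.array(o['pixels']).astype(int)).sum(2)>90).astype(np.uint8)
    d=cv2.morphologyEx(d,cv2.MORPH_OPEN,np.ones((3,3)))
    for k in cv2.findContours(d,0,2)[0]:
        if cv2.contourArea(k)>40: print('  changed',cv2.boundingRect(k))
```

```text
[444.33124108 146.17690882 277.26825362] [-0.19462897  0.04629815 -0.49627919]
scene 20751.5 (0, 0, 142, 198)
scene 1907.0 (312, 189, 47, 104)
scene 1900.0 (0, 266, 59, 136)
scene 377.5 (219, 163, 36, 25)
scene 359.0 (508, 209, 52, 41)
  changed (252, 190, 48, 33)
  changed (314, 189, 45, 103)
  changed (337, 119, 26, 38)
  changed (322, 96, 15, 27)
  changed (361, 92, 10, 25)
  changed (339, 84, 31, 12)
  changed (379, 71, 8, 11)
  changed (381, 0, 56, 115)
  changed (375, 0, 32, 52)
  changed (320, 0, 54, 86)
  changed (164, 0, 34, 79)
side 5054.0 (487, 0, 73, 103)
side 2146.0 (200, 212, 59, 81)
side 754.0 (36, 190, 147, 86)
side 469.0 (351, 216, 44, 27)
  changed (408, 319, 17, 27)
  changed (368, 276, 34, 51)
  changed (397, 258, 11, 13)
  changed (337, 248, 27, 15)
  changed (397, 246, 7, 14)
  changed (366, 243, 13, 24)
  changed (423, 222, 97, 129)
  changed (356, 217, 39, 28)
  changed (488, 204, 66, 49)
  changed (382, 199, 8, 12)
  changed (199, 188, 74, 105)
  changed (521, 174, 39, 18)
  changed (349, 172, 48, 30)
  changed (441, 167, 17, 8)
  changed (391, 164, 9, 16)
  changed (345, 134, 13, 13)
  changed (335, 119, 22, 16)
  changed (279, 112, 56, 31)
  changed (314, 78, 23, 28)
  changed (392, 72, 22, 14)
  changed (372, 66, 21, 18)
  changed (201, 62, 112, 136)
  changed (259, 49, 56, 44)
  changed (337, 36, 223, 186)
```

Run:
```python
from h import *
import pickle
s=pickle.load(open('scene9.pkl','rb'))
X=onz(s,357,191,200);v=X[:2]-[635,168];a=np.radians(-107.4-(np.degrees(np.arctan2(v[1],v[0]))%360-360))
print(X,a)
if 1.1<a<1.6: print(job.hand_in())
```

```text
[409.73374187 175.88358943 200.        ] 1.3020915208756043
the job is handed in; nothing more can be done
None
```

The job is handed in: I pulled the door to the latch, pressed the hook (highest reading about 9 N), drew the door past the catch and left it open at about 1.3 rad with the arm clear. I haven't seen the judge's result, and I didn't measure the bystanders one by one at the end.

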